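# Call the apprentice and point out the next job

### The job

Press the call button on its own low box all the way down and let it up again to fetch the apprentice. Then show the job without touching: hold the fingertips two or three centimetres above the middle of the body of the long-shackle padlock for at least two seconds, then move them to the same height above the middle of the gap between the vice jaws and finish there, still pointing. Do not touch the padlocks or the vice, do not bring the fingers down over the other two padlocks on the way, and leave the other loose things on the bench where they are.

Things in the scene. Friction and masses are not known exactly. Their poses are not given: they have to be found in the camera images.
- call_box: fixed grey box 70 x 70 x 32 mm high, standing alone on the robot's left (the similar button far to the right on the green key-cutting machine is not it); the call button is in the middle of its top. Origin: centre of its underside.
- call_top (a point): centre of the top face of the black round call button (32 mm across, in a round steel collar), 54 mm above the bench when up. It moves with the button.
- call (a joint): how far the call button is pressed, m: 0 up, 0.006 fully down; pressed straight down; a spring (about 5 N fully down) brings it back up.
- padlock_long: the long-shackle padlock, loose, lying flat: brass body 44 (x) x 42 (y) x 20 mm high, steel shackle 8 mm thick and 32 mm wide reaching 66 mm beyond the body's edge along its +x, shackle top 14 mm above the bench. Origin: centre of the body's underside, z up.
- padlock_long_mid (a point): middle of the top face of the long-shackle padlock's body, 20 mm above the bench.
- padlock_short: ordinary padlock, not the wanted one, lying flat: brass body 50 x 50 x 20 mm high, steel shackle reaching only 30 mm beyond the body along its +x. Origin: centre of the body's underside.
- padlock_short_mid (a point): middle of the top face of the ordinary padlock's body, 20 mm above the bench.
- padlock_disc: round disc padlock, not the wanted one, lying flat: brass disc 70 mm across, 24 mm high, small steel shackle at its rim. Origin: centre of its underside.
- padlock_disc_mid (a point): middle of the disc padlock's top face, 24 mm above the bench.
- vice: fixed grey bench vice on the robot's right, 115 mm high. Its x axis is across the jaws: screw and T-bar reach 135 mm from the origin towards -x, the anvil 95 mm towards +x. Jaws 75 mm wide (y). Origin: on the bench under the jaw gap.
- vice_gap (a point): middle of the gap between the vice jaws (22 mm wide across the jaws, 75 mm along them), level with the jaw tops, 115 mm above the bench; the jaws are the highest part of the vice.
- key_a: loose steel key blank 63 mm long, 4 mm thick, flat on the bench between padlocks and call button.
- key_b: loose steel key blank 63 mm long, 4 mm thick, flat on the bench in front of the padlocks (robot side).
- driver: loose screwdriver lying on the bench in front of the padlocks (robot side), under 40 mm high.
- brush: loose brush lying on the bench beyond the padlocks, under 50 mm high.
- file: loose file with a wooden handle, 260 mm long, 22 mm high, lying on the bench beyond the padlocks.
- tin: loose open aluminium tin, 72 mm across, 70 mm high, upright on the bench beyond the call button. Origin: centre of its underside.
There are look-alikes about, which are no part of the job. What is shaped like the padlock_long but red is not meant.

How it is judged:
On the way, in this order (a step that is already met when the one before it is completed fails the run):
1. the call button is pressed down (more than 4.5 of its 6 mm) (value of joint call above 0.0045 m), for 0.04 s.
2. with the button up again, the tool point stays above the body of the long-shackle padlock (within 25 mm sideways of its middle, 15 to 70 mm above its top) for 1.8 s (horizontal distance between the grasp point and padlock_long_mid below 0.025 m and z of the grasp point in the frame of padlock_long_mid between 0.015 and 0.07 m and value of joint call below 0.0015 m), for 1.8 s.
At the end, for the whole second after the job is handed in: The tool point is held above the middle of the jaw gap (within 25 mm sideways, 15 to 70 mm above the jaw tops; fingertips 19 mm nearer), the call button is up, the padlocks lie on the bench within 8 mm, the other loose things within 15 mm, of where they were (horizontal distance between the grasp point and vice_gap below 0.025 m and z of the grasp point in the frame of vice_gap between 0.015 and 0.07 m and value of joint call below 0.0015 m and distance of each of padlock_long, padlock_short, padlock_disc from where it was at the start of the episode below 0.008 m and height (world z) of each of padlock_long, padlock_short, padlock_disc below 0.005 m and distance of each of key_a, key_b, driver, brush, file, tin from where it was at the start of the episode below 0.015 m); the robot touches nothing.
It fails at once if a padlock is touched, pushed or lifted (contact force between any of the fingers, the arm and padlock_long above 0.3 N or distance of any of padlock_long, padlock_short, padlock_disc from where it was at the start of the episode above 0.008 m or contact force between any of the fingers, the arm and padlock_short above 0.3 N or contact force between any of the fingers, the arm and padlock_disc above 0.3 N).
It fails at once if the vice is touched (contact force between any of the fingers, the arm and vice above 0.3 N).
It fails at once if one of the other two padlocks is pointed at: the tool point within 20 mm sideways of its middle and less than 50 mm above it (fingertips about 30 mm above it) ((horizontal distance between the grasp point and padlock_short_mid below 0.02 m and z of the grasp point in the frame of padlock_short_mid below 0.05 m) or (horizontal distance between the grasp point and padlock_disc_mid below 0.02 m and z of the grasp point in the frame of padlock_disc_mid below 0.05 m)).
It fails at once if another loose thing on the bench is moved by more than 15 mm (distance of any of key_a, key_b, driver, brush, file, tin from where it was at the start of the episode above 0.015 m).
It also fails if it takes over 46 s, if anything falls off the work surface, if the arm or the gripper's body presses on something with over 40 N, if the wrist force passes 120 N, or if a joint passes its speed limit or range.

### The arm

A 7-joint arm with a two-finger parallel gripper is mounted at the origin on the work surface. World frame = base frame: x ahead of the robot, y to its left, z up, the work surface at z = 0. Lengths are in m, angles in rad, forces in N, time in s.
With the tool pointing down it reaches from about 0.4 to 0.925 m from the base axis. Payload 4.1 kg.
Tool frame: the origin (TCP) lies between the finger pads, 19 mm behind the fingertips; this is the grasp point; z points along the fingers, y is the line along which they close (so a half turn about z gives the same grasp; the last joint's range is limited). The gripper opens to 85 mm and grips with 20 to 120 N. Pads are 22 mm wide; open, the fingers measure 114 mm over their backs; the gripper's body (76 mm by 85 mm) begins 54 mm behind the grasp point. The pads swing forward as they close: fully open they stand 13 mm farther back than shut.
Start: joints at [1.083, 0.398, 0.045, 1.537, -0.019, 1.207, -0.051], TCP at [0.246, -0.602, 0.25] pointing down, gripper open.
Joint ranges: [-2.82, 2.82], [-0.49, 2.23], [-1.37, 1.46], [0, 2.46], [-1.36, 4.5], [0.23, 2], [-2.94, 2.94]. Speed limits (rad/s): [2.57, 2.57, 3.14, 3.14, 3.14, 3.14, 3.14].

### API

Orientations are given as a 3x3 rotation matrix whose columns are the frame's x, y, z axes.
In Python, from workcell import r, capture, workorder, silhouettes, pinpoint gives the robot as it stands. The module is installed in compiled form; this text tells all that it offers.
- The arm moves only by the shell command python3 -m handwheel 'ROWS'. ROWS is JSON, a list that holds one entry, the list of rows, each a list of 5 numbers: the shift along the tool's x, y, z in mm, then the turn about the tool's z in degrees, then the opening, from 0 (shut) to 1 (fully open). A call has 1 to 5 rows; each row is the pose to reach, as a shift and turn from the pose commanded when the call began, along the tool's axes at that moment; what a row does not reach only later rows make up. A row lasts 1/8 s, in which the tool goes at most 62.5 mm and 10.7 degrees, less where a joint would pass 70% of its speed; a pose out of reach is approached as far as the arm can. A call with a gripper value outside its range is refused whole. The fingers move at their own pace and stop on an object; the grip force is fixed at half the most. Time passes only in rows, so rows that repeat a pose let the fingers close. It gives the time, the measured TCP pose, the force, the opening and the grip force at its end, in the units of the state.
- r.read_state(): the state, without advancing time (a new reading comes with each control period).
- capture(name): name is "scene" or "side" or "wrist"; returns a dict with "frame" (384x512x3 uint8, red, green, blue), "fx", "fy", "cx", "cy" (pixels), "world_from_camera" (4x4, takes a point from camera to world coordinates). Camera axes: x right, y down, z forward; pixel columns grow to the right and rows downward; lengths in m; the calibration is good to about 2 mm. A picture is of the moment at which its call begins. There is no depth.
- workorder.hand_in(): hands the job in; it is judged then, once.
Trained networks look in a picture, given as the dict that the camera call returned (one of the last four; its "shot" number tells which), for a name from the list of things; names that differ only in an ending like _2 or _b are one class to them, and where a whole thing is asked for, a point or a joint stands for the part that bears it (a point fixed in the world has none). Each returns a list of dicts, best first, with "conf" (0 to 1); they miss things now and then, are a little off and sometimes report something else, mostly with a low value. They report only what shows in the picture. A call takes as long as a camera call. They do not tell look-alikes from the thing itself.
- silhouettes(target, picture): "mask" (384x512 bool, what is visible of it) and "extent" ([left, top, right, bottom] in pixels, round what is visible of it).
- pinpoint(target, picture): "at" ([column, row] in pixels: a listed point, or the origin of a listed thing).
The state is a dict: "time_s": time; "joints": joint angles; "qd": joint speeds; "joint_efforts": joint torques, N m; "eef_pos": TCP position; "tool_rot": TCP orientation; "force": force on the tool from outside, world axes, zero at the start; "wrist_torque": the same for the moment, N m; "gripper_width": opening from 0.0 (shut) to 1.0 (fully open); "grip_force": force on a finger pad.
Only numpy, scipy, OpenCV 4.12 (cv2) and the standard library are available. Lean on these libraries where they do the work, as an engineer would, in place of code of your own. Each camera call takes 0.05 s, during which the arm holds its last target. There are 200 camera calls.

## Working session

There is one attempt and no reset: what is moved stays moved. The work goes in short steps, Python scripts to look and compute and a shell command to move; the robot and the scene stay as the last step left them, time stands still between calls to the robot, and variables do not carry over. Pictures are saved under pics/ and viewed, at most 10 in all, crops included, and the job is handed in when it is done.

```bash
mkdir -p pics
cat > h.py <<'E'
import numpy as np, cv2
from workcell import r, capture, workorder, silhouettes, pinpoint
def ray(p,uv):
    T=np.array(p["world_from_camera"]); d=T[:3,:3]@np.array([(uv[0]-p["cx"])/p["fx"],(uv[1]-p["cy"])/p["fy"],1]); return T[:3,3],d
def onz(p,uv,z):
    o,d=ray(p,uv); return (o+d*(z-o[2])/d[2]).round(4)
def tri(obs):
    A=np.zeros((3,3));b=np.zeros(3)
    for p,uv in obs:
        o,d=ray(p,uv); d=d/np.linalg.norm(d); M=np.eye(3)-np.outer(d,d); A+=M;b+=M@o
    return np.linalg.solve(A,b).round(4)
E
python3 - <<'E'
from h import *
s=r.read_state();print(s["time_s"],s["eef_pos"],np.round(s["tool_rot"],3),s["gripper_width"])
ps={n:capture(n) for n in("scene","side")}
for n,p in ps.items():
    cv2.imwrite(f"pics/{n}1.png",p["frame"][:,:,::-1]); print(n,np.round(p["world_from_camera"],2)[:3,3])
Z=dict(call_top=.054,padlock_long_mid=.02,padlock_short_mid=.02,padlock_disc_mid=.024,vice_gap=.115,tin=0,key_a=0,driver=0,brush=0,file=0)
for t,z in Z.items():
    for n,p in ps.items():
        for d in pinpoint(t,p)[:3]: print(t,n,np.round(d["at"],1),round(d["conf"],2),onz(p,d["at"],z))
E
```

```text
0.0 [ 0.24616379 -0.60093012  0.24895658] [[ 0.925  0.379 -0.001]
 [ 0.379 -0.925  0.002]
 [-0.    -0.002 -1.   ]] 0.9992388561355293
scene [ 1.02 -0.23  0.93]
side [0.1  0.58 0.99]
call_top scene [346.6 135.1] 0.48 [0.4772 0.3302 0.054 ]
call_top side [172.3 323.4] 0.49 [0.4686 0.3362 0.054 ]
padlock_long_mid scene [102.2 190. ] 0.71 [ 0.322  -0.3183  0.02  ]
padlock_long_mid scene [189.9 209.1] 0.62 [ 0.4792 -0.1353  0.02  ]
padlock_long_mid side [383.6 172.6] 0.81 [ 0.3423 -0.3352  0.02  ]
padlock_long_mid side [298.7 191.7] 0.68 [ 0.4803 -0.1363  0.02  ]
padlock_short_mid scene [252.4 204.2] 0.82 [0.538  0.0122 0.02  ]
padlock_short_mid side [246.1 221.5] 0.79 [0.5262 0.0234 0.02  ]
padlock_disc_mid scene [189.2 217. ] 0.71 [ 0.5019 -0.1459  0.024 ]
padlock_disc_mid scene [293.7 180.7] 0.63 [0.5253 0.14   0.024 ]
padlock_disc_mid scene [327.3 185.5] 0.25 [0.5778 0.2102 0.024 ]
padlock_disc_mid side [214.6 247.7] 0.73 [0.5344 0.1313 0.024 ]
padlock_disc_mid side [246.6 222.1] 0.2 [0.5224 0.0264 0.024 ]
vice_gap scene [114.7 252. ] 0.6 [ 0.5607 -0.3288  0.115 ]
vice_gap side [316.3 110.4] 0.95 [ 0.5682 -0.3298  0.115 ]
tin scene [368.5 218.3] 0.68 [0.6976 0.2613 0.    ]
tin side [132.3 247.6] 0.7 [0.697  0.2438 0.    ]
key_a scene [327.8 185.9] 0.59 [0.5678 0.2223 0.    ]
key_a scene [244.2 160.7] 0.56 [0.3919 0.0607 0.    ]
key_a side [168.  323.1] 0.63 [0.4973 0.3273 0.    ]
key_a side [177.3 271. ] 0.61 [0.57   0.2224 0.    ]
key_a side [282.  260.2] 0.41 [0.3996 0.0461 0.    ]
driver scene [189.1 182.4] 0.96 [ 0.3895 -0.1037 -0.    ]
driver side [323.9 221.9] 0.97 [ 0.3835 -0.1106  0.    ]
driver side [248.4 218.6] 0.28 [0.536  0.0012 0.    ]
brush scene [323.  250.1] 0.64 [0.7203 0.1119 0.    ]
brush side [166.3 206.1] 0.62 [0.7224 0.103  0.    ]
file scene [232.6 301.8] 0.93 [ 0.7366 -0.1389  0.    ]
file side [224.  152.7] 0.81 [ 0.7308 -0.1346  0.    ]
```

Run:
```python
import cv2
for n in("scene","side"):
    a=cv2.imread(f"pics/{n}1.png"); cv2.imwrite(f"pics/{n}1b.png",cv2.resize(a,(800,600)))
```

```text
(no output)
```

View pics/scene1b.png

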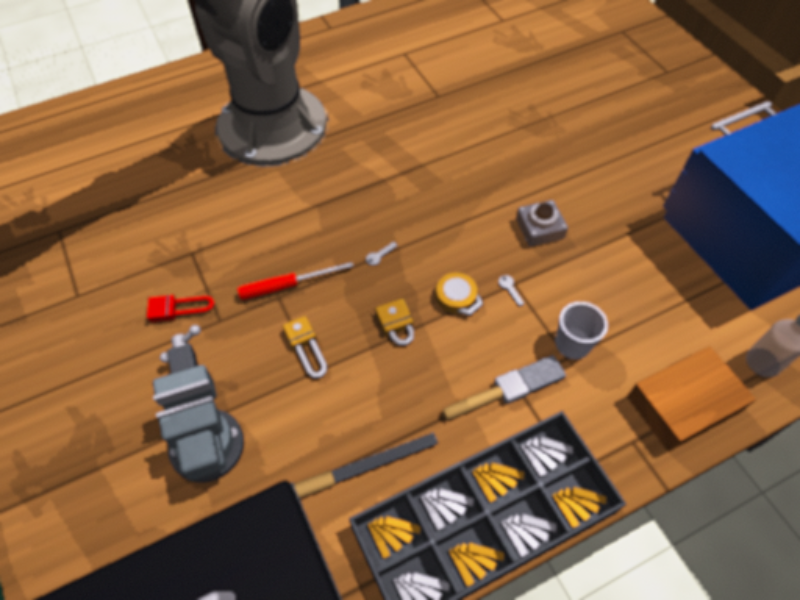

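View pics/side1b.png

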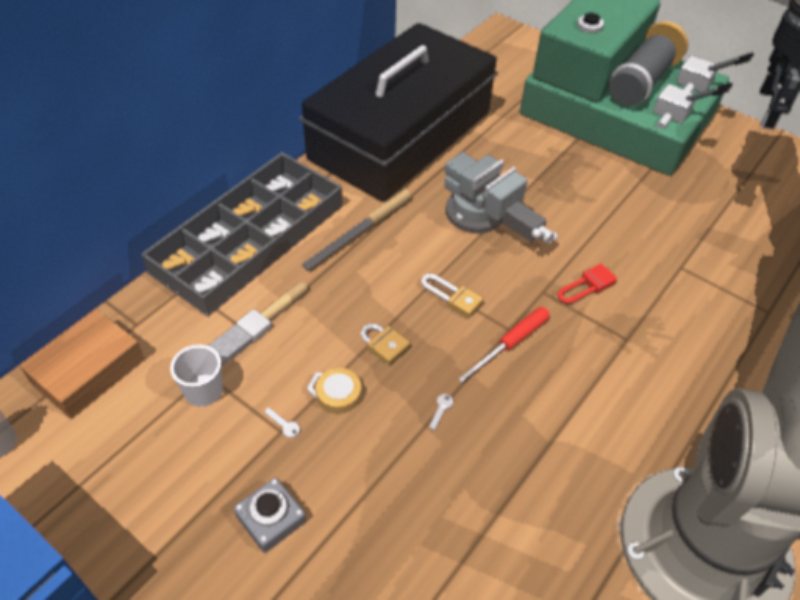

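The scene view shows the brass long-shackle padlock at (300,332) of 800x600, with its red look-alike at (165,307). The call box is at (543,215) and the vice gap at (185,400). The side view agrees: padlock at (467,300), red one at (600,277), button at (268,505), gap about (490,175). I'm starting towards the button with the fingers closing.

```bash
python3 -m handwheel '[[[47,-40,0,0,0],[94,-80,0,0,0],[141,-120,0,0,0],[188,-160,0,0,0],[235,-200,0,0,0]]]'; python3 -m handwheel '[[[47,-40,0,0,0],[94,-80,0,0,0],[141,-120,0,0,0],[188,-160,0,0,0],[190,-167,0,0,0]]]'
python3 - <<'E'
from h import *
s=r.read_state();R=np.array(s["tool_rot"]);e=np.array(s["eef_pos"]);print(s["time_s"],e,s["gripper_width"],s["joints"])
ps=[capture(n) for n in("scene","side","wrist")]
cv2.imwrite("pics/w1.png",cv2.resize(ps[2]["frame"][:,:,::-1],(800,600)))
for t in("call_top","padlock_long_mid","padlock_short_mid","padlock_disc_mid","vice_gap"):
    o=[[(round(d["conf"],2),np.round(d["at"],1)) for d in pinpoint(t,p)[:2]] for p in ps]
    print(t,o)
E
```

```text
time_s: 1.72
eef_pos: [0.3889, -0.3255, 0.2504]
tool_rot: [[0.925, 0.379, 0.001], [0.379, -0.925, -0.001], [0.001, 0.001, -1.0]]
force: [-0.4, -0.2, -0.3]
gripper_width: 0.001
grip_force: 0.0
time_s: 2.35
eef_pos: [0.5026, -0.0951, 0.2504]
tool_rot: [[0.922, 0.388, 0.002], [0.388, -0.922, 0.002], [0.003, -0.001, -1.0]]
force: [-0.6, -0.6, -0.0]
gripper_width: 0.0
grip_force: 0.0
2.35 [ 0.50256658 -0.09513658  0.25043621] 0.0002998139077985143 [ 0.3941937   0.16035829 -0.32335985  1.8553485   0.05353204  1.13288967
 -1.12059949]
call_top [[(0.67, array([348.2, 135. ])), (0.33, array([235.6, 300.8]))], [(0.19, array([178.7, 270. ]))], [(0.16, array([499.1, 206.6]))]]
padlock_long_mid [[(0.76, array([102.2, 195.8])), (0.75, array([188.6, 208.1]))], [(0.79, array([294.4, 191. ])), (0.66, array([386.9, 175.6]))], [(0.73, array([282.9, 182.3])), (0.66, array([354.5, 314.9]))]]
padlock_short_mid [[(0.84, array([253.4, 202.5]))], [], [(0.95, array([182.6, 105.2]))]]
padlock_disc_mid [[(0.66, array([290.6, 183.8]))], [(0.92, array([217. , 246.8]))], [(0.78, array([84.9, 61. ]))]]
vice_gap [[(0.88, array([114.6, 254.2]))], [(0.77, array([318.6, 108.5])), (0.72, array([299. , 195.4]))], [(0.61, array([500.9, 204.3])), (0.23, array([229.3, 231.3]))]]
```

```bash
python3 -m handwheel '[[[20,-58,0,0,0],[39,-116,0,0,0],[59,-174,0,0,0],[79,-232,0,0,0],[99,-290,0,0,0]]]'; python3 -m handwheel '[[[20,-58,0,0,0],[40,-118,0,0,0],[40,-118,40,0,0],[40,-118,60,0,0]]]'
python3 - <<'E'
from h import *
s=r.read_state();e=np.array(s["eef_pos"]);print(s["time_s"],e,np.round(s["force"],1))
ps=[capture(n) for n in("scene","side","wrist")]
cv2.imwrite("pics/w2.png",cv2.resize(ps[2]["frame"][:,:,::-1],(800,600)))
for t,z in(("call_top",.054),("call_box",0)):
  for p in ps:
    print(t,[(round(d["conf"],2),np.round(d["at"],1),onz(p,d["at"],z)) for d in pinpoint(t,p)[:2]],[d["extent"] for d in silhouettes(t,p)[:1]])
E
```

```text
time_s: 3.88
eef_pos: [0.4821, 0.2069, 0.2502]
tool_rot: [[0.925, 0.379, 0.001], [0.379, -0.925, -0.0], [0.001, 0.0, -1.0]]
force: [0.7, -0.2, -0.1]
gripper_width: 0.001
grip_force: 0.0
time_s: 4.38
eef_pos: [0.4733, 0.33, 0.188]
tool_rot: [[0.924, 0.381, -0.002], [0.381, -0.924, -0.001], [-0.003, 0.0, -1.0]]
force: [-0.5, 0.0, 0.0]
gripper_width: 0.002
grip_force: 0.0
4.375 [0.47328786 0.33004572 0.18796043] [-0.5  0.   0. ]
call_top [] [[339.3, 130.6, 353.9, 139.4]]
call_top [(0.76, array([172.2, 322.1]), array([0.4707, 0.3343, 0.054 ])), (0.51, array([214.7, 245.8]), array([0.5241, 0.1413, 0.054 ]))] [[164.4, 315.7, 178.2, 332.4]]
call_top [] [[238.1, 160.9, 272.0, 194.1]]
call_box [] [[330.1, 129.2, 363.1, 158.4]]
call_box [(0.56, array([170. , 330.6]), array([0.4822, 0.3367, 0.    ]))] [[149.4, 304.4, 195.6, 353.9]]
call_box [(0.66, array([252.7, 165.3]), array([0.475 , 0.3371, 0.    ]))] [[211.9, 123.7, 298.9, 213.4]]
```

View pics/w2.png

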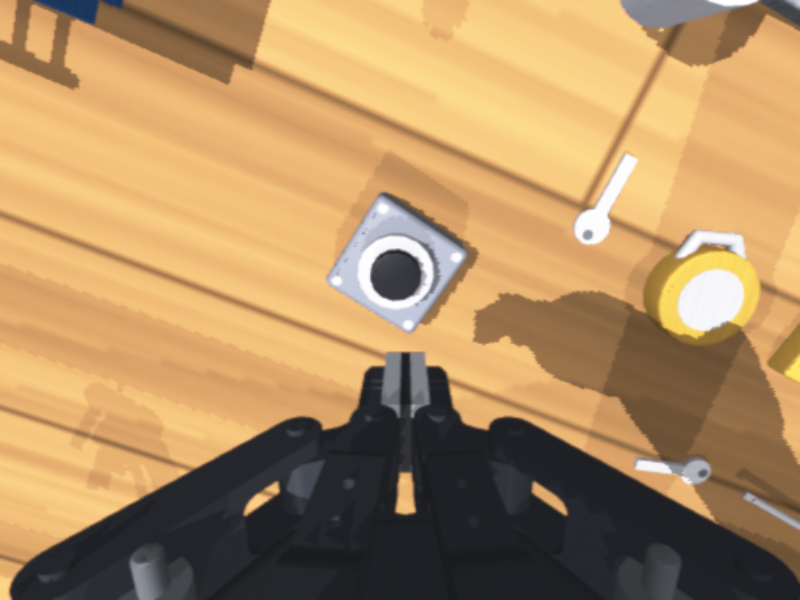

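The wrist picture shows the button at (396,274) of 800x600, with the shut fingertips at (405,370). I'll triangulate it.

Run:
```python
from h import *
ps=[capture(n) for n in("scene","side","wrist")]
uv=[(346.9,135),(171.8,323),(253.6,175.8)]
for p,u in zip(ps,uv): print(onz(p,u,.054))
c=tri(list(zip(ps,uv)));s=r.read_state();print(c,tri([(ps[1],uv[1]),(ps[2],uv[2])]),(np.array(s["tool_rot"]).T@(c-s["eef_pos"])*1000).round(1))
```

```text
[0.4773 0.3311 0.054 ]
[0.47   0.3362 0.054 ]
[0.4794 0.3375 0.054 ]
[0.4745 0.3355 0.0461] [0.4755 0.3346 0.0408] [  2.3  -5.6 143.8]
```

```bash
python3 -m handwheel '[[[3,-5,55,0,0],[3,-5,100,0,0],[3,-5,112,0,0],[3,-5,112,0,0]]]';python3 -m handwheel '[[[0,0,3,0,0],[0,0,5,0,0],[0,0,7,0,0],[0,0,7,0,0]]]'
```

```text
time_s: 5.78
eef_pos: [0.4754, 0.3353, 0.078]
tool_rot: [[0.925, 0.379, -0.0], [0.379, -0.925, -0.0], [-0.0, -0.0, -1.0]]
force: [-0.3, 0.3, -0.1]
gripper_width: -0.004
grip_force: 0.0
time_s: 6.28
eef_pos: [0.4761, 0.3356, 0.0716]
tool_rot: [[0.925, 0.379, 0.002], [0.379, -0.925, 0.001], [0.002, -0.0, -1.0]]
force: [0.7, -0.0, 2.1]
gripper_width: 0.0
grip_force: 1.0
```

```bash
python3 -m handwheel '[[[0,0,3,0,0],[0,0,5,0,0],[0,0,5,0,0]]]';python3 -m handwheel '[[[0,0,1,0,0],[0,0,1.5,0,0],[0,0,1.5,0,0]]]'
```

```text
time_s: 6.65
eef_pos: [0.476, 0.3356, 0.0668]
tool_rot: [[0.925, 0.379, 0.001], [0.379, -0.925, 0.0], [0.001, 0.0, -1.0]]
force: [0.1, -1.0, 8.0]
gripper_width: 0.001
grip_force: 3.6
time_s: 7.02
eef_pos: [0.4761, 0.3357, 0.0666]
tool_rot: [[0.925, 0.379, 0.002], [0.379, -0.925, -0.0], [0.002, 0.001, -1.0]]
force: [-2.4, -3.3, 15.1]
gripper_width: -0.002
grip_force: 7.9
```

Bottomed out: 6 mm travel, then a hard stop. Now I release and go high towards the padlock.

```bash
python3 -m handwheel '[[[0,0,-40,0,0],[0,0,-100,0,0],[0,0,-150,0,0],[-22,54,-150,0,0],[-44,108,-150,0,0]]]';python3 -m handwheel '[[[-22,54,0,0,0],[-44,108,0,0,0],[-66,162,0,0,0],[-88,216,0,0,0],[-110,270,0,0,0]]]';python3 -m handwheel '[[[-20,58,0,0,0],[-20,58,0,0,0],[-20,58,0,0,0]]]'
python3 - <<'E'
from h import *
s=r.read_state();e=np.array(s["eef_pos"]);print(s["time_s"],e,np.round(s["force"],1))
ps=[capture(n) for n in("scene","side","wrist")]
cv2.imwrite("pics/w3.png",cv2.resize(ps[2]["frame"][:,:,::-1],(800,600)))
for t,z in(("padlock_long_mid",.02),("padlock_short_mid",.02),("vice_gap",.115)):
  for p in ps:
    print(t,[(round(d["conf"],2),np.round(d["at"],1),onz(p,d["at"],z)) for d in pinpoint(t,p)[:2]])
E
```

```text
time_s: 7.65
eef_pos: [0.4752, 0.2175, 0.2145]
tool_rot: [[0.925, 0.381, 0.0], [0.381, -0.925, -0.0], [-0.0, 0.0, -1.0]]
force: [0.4, -0.6, 0.3]
gripper_width: -0.007
grip_force: 0.0
time_s: 8.28
eef_pos: [0.4753, -0.0747, 0.214]
tool_rot: [[0.925, 0.379, -0.001], [0.379, -0.925, 0.0], [-0.001, -0.0, -1.0]]
force: [1.1, 0.5, 0.1]
gripper_width: 0.004
grip_force: 0.0
time_s: 8.65
eef_pos: [0.4791, -0.1335, 0.2138]
tool_rot: [[0.925, 0.379, -0.002], [0.379, -0.925, 0.001], [-0.001, -0.002, -1.0]]
force: [0.2, 0.0, -0.1]
gripper_width: 0.001
grip_force: 0.0
8.65 [ 0.47911629 -0.13345278  0.21378263] [ 0.2  0.  -0.1]
padlock_long_mid [(0.69, array([104.7, 194.2]), array([ 0.3376, -0.3161,  0.02  ])), (0.67, array([188.1, 210.1]), array([ 0.4799, -0.1405,  0.02  ]))]
padlock_long_mid [(0.87, array([298.5, 195. ]), array([ 0.4745, -0.127 ,  0.02  ])), (0.66, array([384.3, 175. ]), array([ 0.3368, -0.3288,  0.02  ]))]
padlock_long_mid [(0.96, array([264.3, 162.4]), array([ 0.4889, -0.1343,  0.02  ])), (0.6, array([ 89.7, 170.3]), array([0.4035, 0.0483, 0.02  ]))]
padlock_short_mid []
padlock_short_mid [(0.96, array([247.8, 222.7]), array([0.5207, 0.0236, 0.02  ]))]
padlock_short_mid [(0.62, array([147.2,  73.3]), array([0.5298, 0.0154, 0.02  ]))]
vice_gap [(0.26, array([254.3, 203.2]), array([ 0.5876, -0.0079,  0.115 ])), (0.21, array([234.4, 300.5]), array([ 0.7704, -0.1457,  0.115 ]))]
vice_gap [(0.81, array([314.2, 109.2]), array([ 0.5752, -0.3302,  0.115 ])), (0.17, array([246.8, 222.7]), array([0.4815, 0.0799, 0.115 ]))]
vice_gap [(0.69, array([265.5, 163.3]), array([ 0.507 , -0.1261,  0.115 ]))]
```

View pics/w3.png

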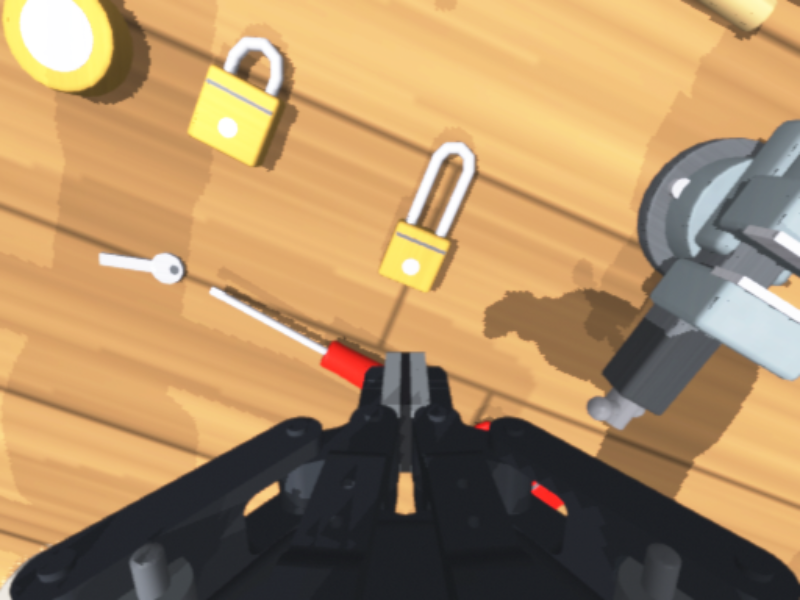

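The wrist view shows the brass long-shackle body at (416,257) of 800x600, slightly ahead of the tool as expected. I'll go down and hold.

```bash
python3 -m handwheel '[[[2,0,60,0,0],[2,0,115,0,0],[2,0,140,0,0],[2,0,149,0,0],[2,0,149,0,0]]]'
for i in 1 2 3 4; do python3 -m handwheel '[[[0,0,0,0,0],[0,0,0,0,0],[0,0,0,0,0],[0,0,0,0,0],[0,0,0,0,0]]]' | head -2; done
python3 - <<'E'
from h import *
s=r.read_state();print(s["time_s"],s["eef_pos"])
a,b=capture("side"),capture("scene")
f=np.hstack([cv2.resize(x["frame"][y:y+150,u:u+150,::-1],(400,400)) for x,u,y in((a,230,110),(b,115,130))])
cv2.imwrite("pics/h1.png",f)
E
```

```text
time_s: 9.88
eef_pos: [0.4819, -0.1335, 0.0657]
tool_rot: [[0.925, 0.379, 0.0], [0.379, -0.925, -0.0], [0.0, 0.0, -1.0]]
force: [0.1, 0.0, -0.5]
gripper_width: -0.001
grip_force: 0.0
time_s: 10.5
eef_pos: [0.4815, -0.1335, 0.0656]
time_s: 11.12
eef_pos: [0.4815, -0.1335, 0.0655]
time_s: 11.75
eef_pos: [0.4815, -0.1334, 0.0655]
time_s: 12.38
eef_pos: [0.4815, -0.1335, 0.0655]
12.375 [ 0.48153569 -0.13345061  0.06551954]
```

View pics/h1.png

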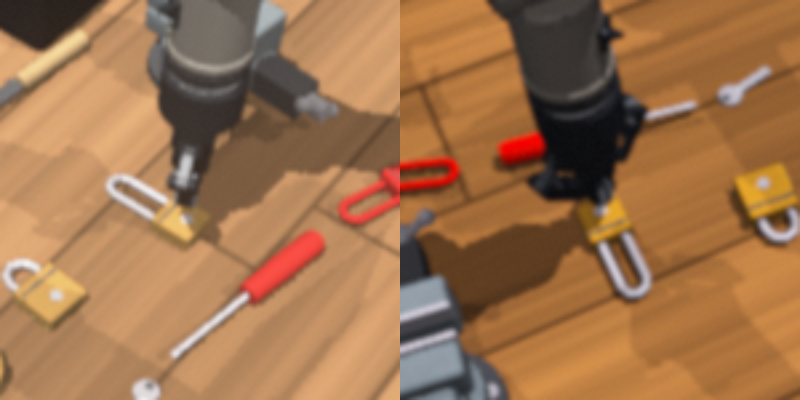

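Both crops show the fingertips over the brass body's middle, about (185,205) on the left and (600,210) on the right. The hold lasted over 2.5 s. Next I lift and move above the vice.

```bash
python3 -m handwheel '[[[0,0,-60,0,0],[0,0,-120,0,0],[0,0,-180,0,0],[0,0,-195,0,0],[0,0,-195,0,0]]]'|head -2
python3 -m handwheel '[[[1,55,0,0,0],[2,110,0,0,0],[3,165,0,0,0],[4,214,0,0,0],[4,214,0,0,0]]]'
python3 - <<'E'
from h import *
s=r.read_state();print(s["time_s"],s["eef_pos"])
ps=[capture(n) for n in("scene","side","wrist")]
cv2.imwrite("pics/w4.png",cv2.resize(ps[2]["frame"][:,:,::-1],(800,600)))
for p in ps: print([(round(d["conf"],2),np.round(d["at"],1),onz(p,d["at"],.115)) for d in pinpoint("vice_gap",p)[:2]])
for uv in((0,0),): print(ps[2]["fx"],np.round(ps[2]["world_from_camera"],3))
E
```

```text
time_s: 13.1
eef_pos: [0.4818, -0.1335, 0.261]
time_s: 13.72
eef_pos: [0.5646, -0.3341, 0.2559]
tool_rot: [[0.928, 0.374, -0.006], [0.374, -0.928, 0.001], [-0.005, -0.003, -1.0]]
force: [-0.7, 0.1, -0.8]
gripper_width: 0.002
grip_force: 0.0
13.725 [ 0.56464198 -0.33411612  0.25589432]
[(0.85, array([115.3, 256. ]), array([ 0.5702, -0.3304,  0.115 ])), (0.64, array([322.1, 250.5]), array([0.7569, 0.0675, 0.115 ]))]
[(0.78, array([314.7, 109. ]), array([ 0.5747, -0.3318,  0.115 ]))]
[(0.65, array([260., 156.]), array([ 0.5883, -0.3196,  0.115 ])), (0.62, array([260.9, 174.3]), array([ 0.572 , -0.3272,  0.115 ]))]
283.0401966982132 [[ 0.378 -0.883 -0.277  0.637]
 [-0.926 -0.363 -0.108 -0.3  ]
 [-0.005  0.297 -0.955  0.38 ]
 [ 0.     0.     0.     1.   ]]
```

View pics/w4.png

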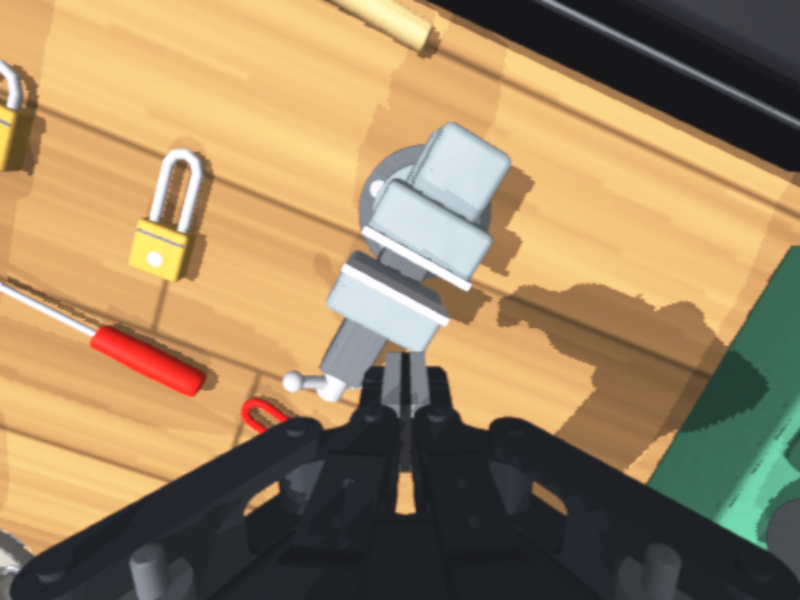

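The wrist view shows the jaw gap centred at (406,273) of 800x600. That agrees with the other cameras on a gap at about (0.571, -0.330).

```bash
python3 -m handwheel '[[[2,0,0,0,0],[2,0,0,0,0]]]'|head -2;python3 -m handwheel '[[[2,0,40,0,0],[2,0,60,0,0],[2,0,70,0,0],[2,0,70,0,0]]]'
```

```text
time_s: 14.28
eef_pos: [0.5685, -0.3285, 0.2609]
time_s: 14.78
eef_pos: [0.5699, -0.3285, 0.1902]
tool_rot: [[0.925, 0.379, -0.001], [0.379, -0.925, 0.0], [-0.001, -0.0, -1.0]]
force: [-0.1, 0.1, -0.0]
gripper_width: -0.001
grip_force: 0.0
```

```bash
python3 -m handwheel '[[[0,1,15,0,0],[0,1,29,0,0],[0,1,29,0,0],[0,1,29,0,0]]]'
python3 - <<'E'
from h import *
a,b=capture("side"),capture("scene")
f=np.hstack([cv2.resize(x["frame"][y:y+150,u:u+150,::-1],(400,400)) for x,u,y in((a,240,40),(b,40,180))])
cv2.imwrite("pics/v1.png",f)
E
```

```text
time_s: 15.28
eef_pos: [0.5706, -0.3294, 0.1616]
tool_rot: [[0.925, 0.379, 0.0], [0.379, -0.925, -0.0], [0.0, 0.0, -1.0]]
force: [0.5, 0.3, 1.1]
gripper_width: -0.003
grip_force: 0.0
```

View pics/v1.png

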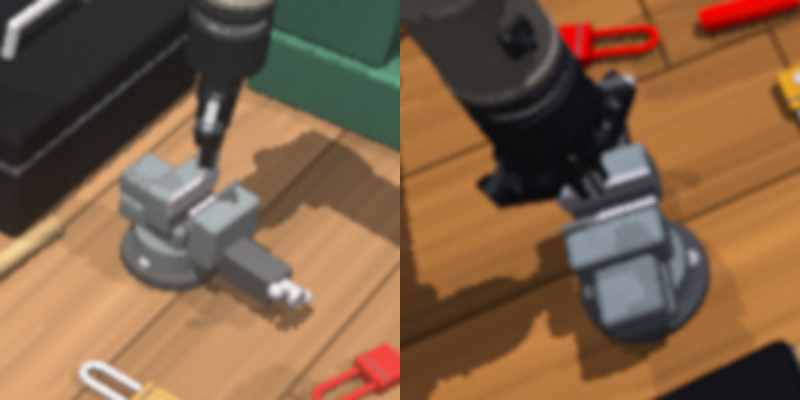

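The fingertips show just above the jaw gap in both views: (207,165) against the gap at (203,197) on the left, (590,190) against (610,205) on the right. They are clear of the vice and the measured pose matches the target, so I'm handing in.

```bash
python3 -c "
from workcell import workorder
print(workorder.hand_in())"
```

```text
the job is handed in; nothing more can be done
None
```

The job is handed in, though no verdict came back: I pressed the call button fully (6 mm) and let it up, held over the long-shackle padlock for about 2.5 s, and finished with the fingertips about 28 mm above the middle of the vice gap, with no contact felt apart from the button.

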